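Roll down the edge strip of a leaded glass panel

ROBOT

A 6-joint arm with a two-finger parallel gripper is mounted at the origin on the work surface. World frame = base frame: x ahead of the robot, y to its left, z up, the work surface at z = 0. Lengths are in m, angles in rad, forces in N, time in s.
With the tool pointing down it reaches from about 0.275 to 0.725 m from the base axis. Payload 5.6 kg.
Tool frame: the origin (TCP) lies on the front face of the gripper's body, between the roots of the fingers; the fingertips stand 73 mm ahead of it and the grasp point (between the pads) lies 54 mm ahead of it; z points along the fingers, y is the direction in which the jaws open and shut (so a half turn about z gives the same grasp; the last joint's range is limited). The gripper opens to 85 mm and grips with 20 to 120 N. Pads are 22 mm wide; open, the fingers measure 114 mm over their backs; the gripper's body (76 mm by 85 mm) begins 54 mm behind the grasp point. The pads swing forward as they close: fully open they stand 13 mm farther back than shut.
Start: joints at [-1.055, 0.255, 0.108, 0, -1.424, -0.285], TCP at [0.126, -0.535, 0.304] pointing down, gripper open.
Joint ranges: [-2.95, 2.95], [-1.21, 1.97], [-1.09, 1.5], [-2.87, 1.71], [-2.94, -0.07], [-3.05, 3.05]. Speed limits (rad/s): [2.57, 2.57, 3.14, 3.14, 3.14, 3.14].

INTERFACE

Orientations are given as a unit quaternion [w, x, y, z].
In Python, from workcell import arm, hand, optics, workorder, nets gives the robot as it stands. Calls block until the motion is done:
- arm.move_ptp(position, orientation): joint-space move of the TCP to a pose.
- arm.move_straight(position, rot=None, feed=0.15): straight line of the TCP; rot=None keeps the orientation; feed is the mean speed in m/s.
- arm.movej(angles): joint-space move.
- hand.ungrasp() and hand.grasp(grip_force=None): open the fingers fully, or close them until they stop; grip_force is the grip in N (None keeps the last).
- arm.hold(seconds).
- arm.inverse_kinematics(position, orientation): joint angles nearest the present ones, or None.
- optics.read_camera(name): name is "side" or "top" or "wrist"; returns a dict with "pixels" (480x640x3 uint8, red, green, blue), "fx", "fy", "cx", "cy" (pixels), "k1" (the pictures are not rectified: a ray, as slopes to the right and down, at radius r is drawn at 1 + k1 r^2 times it, then the intrinsics apply), "rvec" (rotation vector, rad) and "tvec" (3), from world to camera coordinates, as OpenCV has them. Camera axes: x right, y down, z forward; pixel columns grow to the right and rows downward; lengths in m; the calibration is good to about 2 mm. A picture is of the moment at which its call begins. There is no depth.
A pose or a line that the arm cannot do raises arm.Unreachable and nothing moves.
- workorder.finish_job(): hands the job in, once; it reports no verdict.
Trained networks look in a picture, given as the dict that the camera call returned (one of the last four; its "shot" number tells which), for a name from the list of things; names that differ only in an ending like _2 or _b are one class to them, and where a whole thing is asked for, a point or a joint stands for the part that bears it (a point fixed in the world has none). Each returns a list of dicts, best first, with "conf" (0 to 1); they miss things now and then, are a little off and sometimes report something else, mostly with a low value. They report only what shows in the picture. A call takes as long as a camera call. They do not tell look-alikes from the thing itself.
- nets.recognise(thing, picture): "extent" ([centre column, centre row, width, height] in pixels, round what is visible of it).
- nets.silhouettes(thing, picture): "region" (480x640 bool, what is visible of it) and "extent" ([centre column, centre row, width, height] in pixels, round what is visible of it).
- nets.spot_point(thing, picture): "point" ([column, row] in pixels: a listed point, or the origin of a listed thing).
Readings, each from a call of its own:
- arm.current_t(): time.
- arm.current_joint_pos(): joint angles.
- arm.current_joint_velocities(): joint speeds.
- arm.current_joint_efforts(): joint torques, N m.
- arm.current_eef_pos(): TCP position.
- arm.current_ee_rot(): TCP orientation.
- arm.current_force(): force on the tool from outside, world axes, zero at the start.
- arm.current_wrist_torque(): the same for the moment, N m.
- arm.current_finger_gap(): finger opening in m.
Only numpy, scipy, OpenCV 4.12 (cv2) and the standard library are available. Lean on these libraries where they do the work, as an engineer would, in place of code of your own. Each camera call takes 0.05 s, during which the arm holds its last target. There are 200 camera calls.

TASK

Slide the catch back off the end of the hold-down bar, then swing the bar by its knob as far as it goes, to its stop behind the glass. Take the hand roller from its rest and roll it firmly along the raised metal edge strip so that all five sections are pressed fully down, flat and level; press only with the roller, not with the gripper, and do not lean on the glass. Then put the roller back in its rest and leave the spool and the jar where they stand.

Things in the scene. Friction and masses are not known exactly. Their poses are not given: they have to be found in the camera images.
- jig: Brown framing board, 260 (its x) by 280 mm (its y), 12 mm thick, fixed, turned up to 17 degrees. Origin: centre of its underside; z up; -x is its near side. The edge strip runs along its y at x = 0; behind it (x 9 to 78, y -80 to 80 mm) lies the glass. The bar's pivot (32 mm wide, 51 mm high) is at x = 100 mm, y = 0.
- strip_mid (a point): Middle of the edge strip, at the height that its top has when fully pressed down: 24 mm above the table, 4 mm above the glass. Axes as the jig's: the strip runs along y.
- strip: The edge strip: five plain grey metal sections in a row along the jig's y, each 14 mm wide, 30.5 mm long, 32 mm pitch (centres at jig y = -64, -32, 0, 32, 64 mm, x = 0). Each stands up to 4 mm proud, goes straight down against about 6 N of steady friction, stays where left, and stops rigidly when fully down. Its frame is the jig's.
- sec1 (a joint): How far strip section 1 (centre at y = -64 mm in the jig's frame) is pressed down, in m: 0 is 4 mm proud, 0.004 fully down and level.
- sec2 (a joint): How far strip section 2 (centre at y = -32 mm in the jig's frame) is pressed down, in m: 0 is 4 mm proud, 0.004 fully down and level.
- sec3 (a joint): How far strip section 3 (centre at y = 0 mm in the jig's frame) is pressed down, in m: 0 is 4 mm proud, 0.004 fully down and level.
- sec4 (a joint): How far strip section 4 (centre at y = 32 mm in the jig's frame) is pressed down, in m: 0 is 4 mm proud, 0.004 fully down and level.
- sec5 (a joint): How far strip section 5 (centre at y = 64 mm in the jig's frame) is pressed down, in m: 0 is 4 mm proud, 0.004 fully down and level.
- glass: The glass panel of the jig, x 9 to 78 mm, y -80 to 80 mm in the jig's frame, top 20 mm above the table; fixed. Its frame is the jig's.
- catch (a joint): The sliding catch, in m: 0 locked, its prongs either side of the bar's free end; slides towards the jig's -x (2 N of friction, stays where left) to its stop at 0.022. The bar is free from about 0.015.
- catch_tab (a point): Centre of the catch's upright wooden tab (14 mm along the jig's x, 24 mm along y, 38 to 80 mm above the table) at the height to grip or push, 68 mm up. Locked it is at jig x = -69 mm, y = 0. The prongs reach 48 mm above the table, 23 to 45 mm on the +x side of the tab (y 12 to 18 mm either side); the metal under the tab and its guides are up to 38 mm high.
- bar (a joint): Swing of the steel hold-down bar about its upright pivot, rad: 0 across the strip towards the jig's -x; grows as the free end swings level to the jig's +y (clockwise from above) to the stop at 1.57, along +y behind the glass. Friction 0.15 N m; stays where left. The locked catch blocks it. 18 mm wide, 138 mm long from the pivot, 36 to 46 mm above the table.
- bar_knob (a point): On the axis of the bar's round upright wooden knob (18 mm diameter, 45 to 87 mm above the table) at the height to grip, 68 mm up, 120 mm from the pivot axis. With the bar across the strip it is at jig x = -20 mm, y = 0.
- roller: Loose hand roller, about 0.37 kg, upright in its rest. Origin: lowest point of the wheel's middle; z up; x rolling direction, y axle. Wheel 36 mm diameter, 26 wide, axle at z = 18; fork 36 mm wide (y), 18 (x); steel plate 40 (x) by 72 mm (y), z 44 to 50; wooden handle 24 (x) by 44 mm (y), z 50 to 95. Its x may lie either way along the strip; wheel turns freely.
- wheel (a joint): Turn of the roller's wheel in its fork, in rad; 0 at the start, no limit, grows as the roller rolls towards its own +x.
- rest: Fixed wooden rest of the roller, on either side of the jig. Origin: centre of its underside. Two rails along its x, 60 mm long, 48 mm clear between (y -24 to 24), 16 mm wide, tops 54 mm up; the roller's plate lies across them, wheel between: the stored roller's origin is 10 mm above the rest's, its x along the rest's x. Lugs 6 mm high on the rails' ends, 52 mm apart inside, keep the plate.
- stand: Fixed soldering iron stand, base 75 by 110 mm, iron standing in it up to 200 mm high; it is on the side of the jig opposite the rest. Not used. Origin: centre of its underside.
- spool: Loose upright spool of solder wire, 52 mm diameter, 50 mm high, on the board's near part. Leave it. Origin: centre of its underside.
- jar: Loose closed amber jar, 42 mm diameter, 85 mm high, on the board's near part. Leave it. Origin: centre of its underside.
Mind the look-alikes: they are no part of the job. Leave any green or red look-alike of the roller alone.

How it is judged:
By the outcome, as a careful person would: the job done as asked, in the order asked, and still so for the second after the job is handed in, with the robot touching nothing.
It also fails if it takes over 72 s, if anything falls off the work surface, if the arm or the gripper's body presses on something with over 40 N, if the wrist force passes 120 N, or if a joint passes its speed limit or range.

## Working session

There is one attempt and no reset: what is moved stays moved. The work goes in short steps, each a Python script; the robot and the scene stay as the last script left them, time stands still between calls to the robot, and variables do not carry over. Pictures are saved under pics/ and viewed, about 8 in all and at most 12, crops included, and the job is handed in when it is done.

```bash
mkdir -p pics; ls
cat > h.py <<'E'
import numpy as np, cv2
from scipy.spatial.transform import Rotation as R
from workcell import arm, hand, optics, workorder, nets
def cam(n, save=None):
    p=optics.read_camera(n)
    if save: cv2.imwrite('pics/'+save,p['pixels'][:,:,::-1])
    return p
def K(p): return np.array([[p['fx'],0,p['cx']],[0,p['fy'],p['cy']],[0,0,1.]]), np.array([p['k1'],0,0,0,0.])
def proj(p,X):
    k,d=K(p); return cv2.projectPoints(np.array(X,float).reshape(-1,1,3),np.array(p['rvec'],float),np.array(p['tvec'],float),k,d)[0].reshape(-1,2)
def ray(p,uv):
    k,d=K(p); u=cv2.undistortPoints(np.array(uv,float).reshape(-1,1,2),k,d).reshape(-1,2)
    Rm=R.from_rotvec(np.array(p['rvec']).ravel()).as_matrix(); c=-Rm.T@np.array(p['tvec']).ravel()
    return c,(Rm.T@np.c_[u,np.ones(len(u))].T).T
def atz(p,uv,z):
    c,d=ray(p,uv); return c+d*((z-c[2])/d[:,2])[:,None]
def down(yaw): # tool pointing down, jaw (y) axis at angle yaw in world
    y=np.array([np.cos(yaw),np.sin(yaw),0]);z=np.array([0,0,-1.]);x=np.cross(y,z)
    q=R.from_matrix(np.c_[x,y,z]).as_quat(); return [q[3],q[0],q[1],q[2]]
E
python3 - <<'E'
from h import *
print(arm.current_t())
P={n:cam(n,n+'0.png') for n in('top','side','wrist')}
Z={'jig':0,'strip_mid':.024,'catch_tab':.068,'bar_knob':.068,'roller':.01,'rest':0,'stand':0,'spool':.012,'jar':.012}
for n in('top','side'):
    p=P[n]; print(n,ray(p,[[320,240]])[0].round(3))
    for t,z in Z.items():
        for r in nets.spot_point(t,p)[:4]:
            print(t,round(r['conf'],2),np.round(r['point']),atz(p,[r['point']],z)[0].round(4))
print(arm.current_t())
cv2.imwrite('pics/both.png',cv2.resize(np.hstack([P['top']['pixels'],P['side']['pixels']]),(800,300))[:,:,::-1])
E
```

```text
pics
0.0
top [0.372 0.049 0.904]
jig 0.85 [362. 219.] [ 0.5742 -0.021   0.    ]
strip_mid 0.69 [364. 220.] [ 0.5677 -0.0226  0.024 ]
catch_tab 0.87 [363. 251.] [ 0.4988 -0.0184  0.068 ]
catch_tab 0.68 [305. 242.] [0.5128 0.0883 0.068 ]
catch_tab 0.28 [192. 218.] [0.5522 0.2974 0.068 ]
bar_knob 0.58 [361. 223.] [ 0.5509 -0.0127  0.068 ]
roller 0.94 [207. 161.] [0.6824 0.293  0.01  ]
roller 0.94 [191. 284.] [0.4359 0.3076 0.01  ]
roller 0.82 [245. 312.] [0.3855 0.2014 0.01  ]
roller 0.8 [188. 217.] [0.5668 0.3223 0.01  ]
rest 0.9 [191. 219.] [0.5656 0.3205 0.    ]
stand 0.74 [494. 229.] [ 0.5602 -0.2843  0.    ]
spool 0.58 [414. 264.] [ 0.4844 -0.1212  0.012 ]
spool 0.58 [362. 250.] [ 0.5094 -0.0202  0.012 ]
jar 0.73 [306. 241.] [0.5244 0.0881 0.012 ]
jar 0.63 [490. 226.] [ 0.5645 -0.2716  0.012 ]
side [0.411 0.936 0.99 ]
jig 0.57 [312. 237.] [ 0.5687 -0.0244  0.    ]
strip_mid 0.68 [310. 228.] [ 0.5762 -0.0339  0.024 ]
catch_tab 0.77 [338. 219.] [ 0.5004 -0.0329  0.068 ]
catch_tab 0.49 [322. 265.] [0.521  0.1304 0.068 ]
bar_knob 0.87 [316. 218.] [ 0.5574 -0.0292  0.068 ]
roller 0.95 [346. 346.] [0.4465 0.308  0.01  ]
roller 0.94 [243. 328.] [0.6818 0.288  0.01  ]
roller 0.9 [302. 405.] [0.5215 0.4555 0.01  ]
roller 0.81 [293. 345.] [0.5629 0.3206 0.01  ]
rest 0.94 [291. 345.] [0.5677 0.3139 0.    ]
rest 0.54 [322. 176.] [ 0.576  -0.2857  0.    ]
stand 0.85 [325. 180.] [ 0.5642 -0.2665  0.    ]
spool 0.75 [347. 210.] [ 0.4847 -0.1316  0.012 ]
spool 0.48 [323. 176.] [ 0.5697 -0.2728  0.012 ]
jar 0.59 [324. 268.] [0.5211 0.089  0.012 ]
1.05
```

View pics/top0.png

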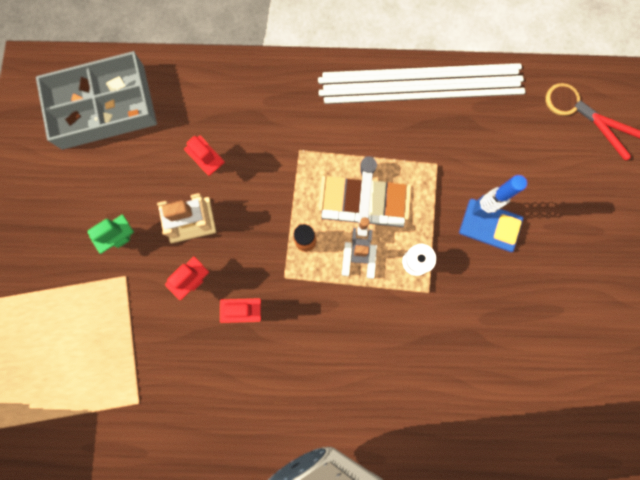

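View pics/side0.png

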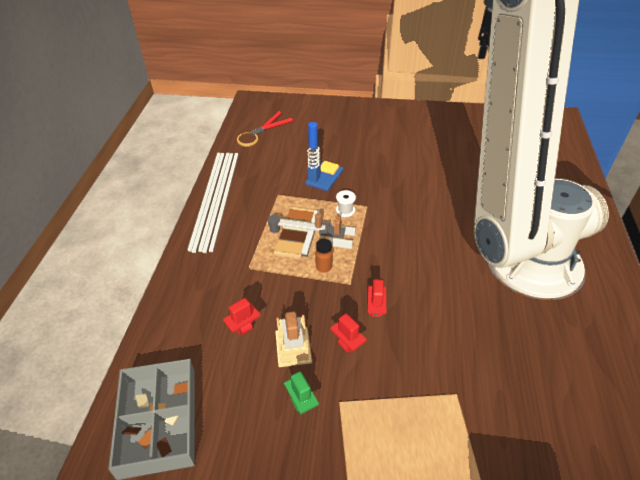

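Candidates for the roller in the top view: the brown and steel one in the wooden rest at (187,217), reds at (205,155), (187,278) and (240,311), and a green one at (110,234). I choose the brown and steel one in the rest. The jig has the catch at (362,250) and the knob at (363,224). Next I look at both from close up.

Run:
```python
from h import *
print(arm.current_ee_rot(), down(0), arm.current_force())
for yaw in (84,-96,-6,174):
    print(yaw, arm.inverse_kinematics([.5,-.02,.33],down(np.radians(yaw))), arm.inverse_kinematics([.56,.32,.3],down(np.radians(yaw))))
arm.move_ptp([.47,-.02,.33],down(np.radians(84)))
p=cam('wrist','w1.png'); print(arm.current_t(), ray(p,[[320,240]]))
```

```text
[-8.86043345e-07 -1.15140800e-01  9.93349181e-01 -1.31911057e-05] [np.float64(0.0), np.float64(0.7071067811865475), np.float64(0.7071067811865475), np.float64(0.0)] [-0.18529474  1.52044409 -0.21315127]
84 [ 0.27369301  0.14951242  0.04053692  0.         -1.46182083 -1.9492091 ] [ 0.7608806   0.44977218  0.38081936  0.         -1.50184351 -2.43639668]
-96 [ 0.27369301  0.14951242  0.04053692  0.         -1.46182083  1.19238356] [ 0.7608806   0.44977218  0.38081936  0.         -1.50184351  0.70519597]
-6 [ 0.27369301  0.14951242  0.04053692  0.         -1.46182083  2.76317988] [ 0.7608806   0.44977218  0.38081936  0.         -1.50184351  2.2759923 ]
174 [ 0.27369301  0.14951242  0.04053692  0.         -1.46182083 -0.37841277] [ 0.7608806   0.44977218  0.38081936  0.         -1.50184351 -0.86560035]
3.3167 (array([ 0.40401825, -0.01301053,  0.39938298]), array([[ 0.25127401, -0.02405858, -0.96768609]]))
```

View pics/w1.png

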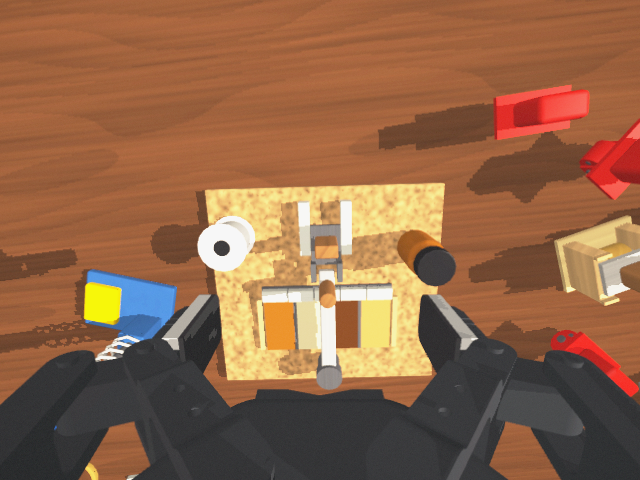

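The wrist picture shows the board with near corners at (207,190) and (444,184), the tab at (327,240), the knob at (327,287) and the pivot at (329,378). The spool is at (222,245) and the jar at (430,260). I fit the jig pose from the corners.

```bash
cat >> h.py <<'E'
def T(pose,pts): # pose x,y,yaw
    pts=np.atleast_2d(np.array(pts,float)); c,s=np.cos(pose[2]),np.sin(pose[2])
    return np.c_[pose[0]+c*pts[:,0]-s*pts[:,1], pose[1]+s*pts[:,0]+c*pts[:,1], pts[:,2]]
def fit(obs,x0): # obs: list of (pic, uv list, local pts)
    from scipy.optimize import least_squares
    f=lambda x: np.concatenate([(proj(p,T(x,L))-np.array(uv)).ravel() for p,uv,L in obs])
    r=least_squares(f,x0,loss='soft_l1'); return r.x,r.fun.reshape(-1,2)
E
python3 - <<'E'
from h import *
p=cam('wrist'); t=cam('top')
def sub(p,c):
    g=cv2.cvtColor(p['pixels'],cv2.COLOR_RGB2GRAY)
    return cv2.cornerSubPix(cv2.GaussianBlur(g,(3,3),0),np.array(c,np.float32).reshape(-1,1,2),(5,5),(-1,-1),(3,30,.01)).reshape(-1,2)
C=.012
wc=[[207,190],[444,184],[227,380],[262,287],[392,285]]
wl=[[-.13,-.14,C],[-.13,.14,C],[.13,-.14,C],[-.007,-.0795,.028],[-.007,.0795,.028]]
ws=sub(p,wc[:3]); tc=[[299,151],[438,163],[430,292],[285,279]]; ts=sub(t,tc)
print(ws.round(1).tolist(),ts.round(1).tolist())
tl=[[.13,.14,C],[.13,-.14,C],[-.13,-.14,C],[-.13,.14,C]]
x0=[.57,-.022,-.1]
pts={'catch_tab':[-.069,0,.068],'bar_knob':[-.02,0,.068],'strip_mid':[0,0,.024],'jig':[0,0,0]}
uv=[];L=[]
for k,l in pts.items():
    r=nets.spot_point(k,p)
    if r: print(k,round(r[0]['conf'],2),np.round(r[0]['point'],1)); uv.append(r[0]['point']);L.append(l)
print(fit([(p,ws,wl[:3])],x0)); print(fit([(t,ts,tl)],x0))
x,res=fit([(p,list(ws)+wc[3:],wl),(p,uv,L)],x0); print('wrist',x,np.degrees(x[2]),res.round(1).tolist())
for n,z in(('jar',.097),('spool',.062)):
  for r in nets.silhouettes(n,p)[:1]:
    print(n,r['conf'],r['extent'])
for r in nets.recognise('roller',p)[:4]: print(r)
# overlay
im=p['pixels'][:,:,::-1].copy()
A=[[-.13,-.14,C],[-.13,.14,C],[.13,-.14,C],[-.007,-.0795,.028],[-.007,.0795,.028],[-.069,0,.08],[-.02,0,.087],[.1,0,.051],[.009,.08,.02],[.078,.08,.02],[.078,-.08,.02],[.009,-.08,.02]]
for u in proj(p,T(x,A)): cv2.drawMarker(im,tuple(int(round(v)) for v in u),(255,0,255),0,9,1)
cv2.imwrite('pics/ov.png',cv2.resize(im[170:400,180:480],None,fx=2.6,fy=2.6))
np.save('jig.npy',x); print(arm.current_t())
E
```

```text
[[204.5, 189.89999389648438], [444.20001220703125, 182.8000030517578], [226.60000610351562, 379.5]] [[299.0, 151.0], [438.0, 163.0], [428.3999938964844, 291.79998779296875], [285.0, 279.0]]
catch_tab 0.94 [323.5 249.2]
bar_knob 0.8 [327.4 293.4]
strip_mid 0.76 [328.  294.3]
jig 0.87 [324.6 285.9]
(array([ 0.5706102 , -0.02117274, -0.07768021]), array([[-0.89859289, -0.41921029],
       [ 1.27556959, -0.07094091],
       [-0.14655799,  1.56396035]]))
(array([ 0.57014738, -0.02118346, -0.06840218]), array([[-0.12172066, -0.50859146],
       [-0.72261214,  0.19434143],
       [ 1.8677198 ,  0.56204857],
       [-0.21357105, -0.28233545]]))
wrist [ 0.56965397 -0.02141745 -0.07570169] -4.337387106816266 [[-1.5, -1.0], [0.9, -1.1], [-0.2, 1.2], [-1.2, 4.3], [0.5, 2.7], [2.5, 0.3], [-0.3, -0.4], [-1.4, -0.8], [1.6, 0.0]]
jar 0.64 [428.1, 259.2, 61.6, 60.2]
spool 0.65 [224.4, 242.8, 55.9, 55.0]
{'extent': [543.0, 113.8, 93.9, 53.8], 'conf': 0.96}
{'extent': [595.6, 363.0, 88.7, 64.3], 'conf': 0.93}
{'extent': [619.9, 269.8, 40.3, 57.1], 'conf': 0.63}
3.7667
```

View pics/ov.png

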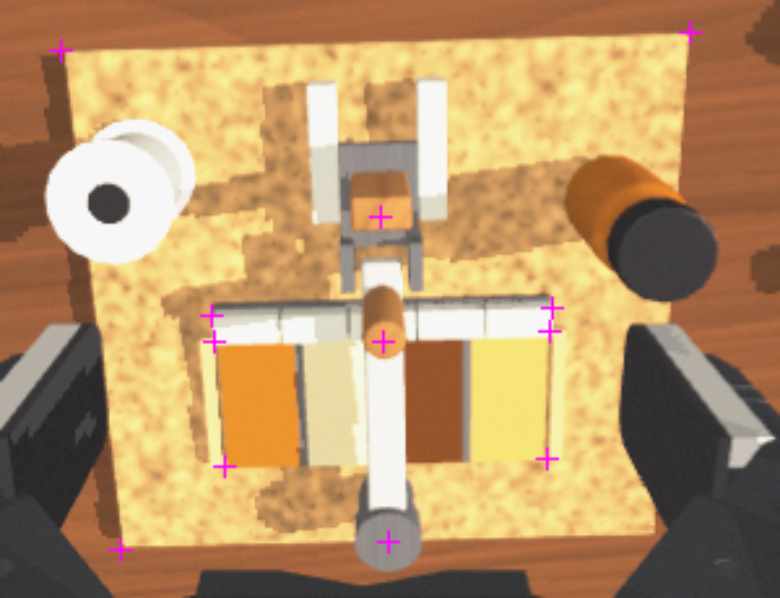

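The overlay matches the board, glass, knob and pivot to about 1–2 mm. Now the catch.

```bash
cat >> h.py <<'E'
J=np.load('jig.npy') if __import__('os').path.exists('jig.npy') else None
def jp(x,y,z): return T(J,[[x,y,z]])[0]
def st(s=''): print(s,round(arm.current_t(),2),np.round(arm.current_eef_pos(),4),'F',np.round(arm.current_force(),1),'gap',round(arm.current_finger_gap(),4))
E
python3 - <<'E'
from h import *
q=down(J[2]+np.pi/2)
arm.move_ptp(jp(-.069,0,.19),q)
arm.move_straight(jp(-.069,0,.123),feed=.12); st('at tab')
hand.grasp(40); st('gripped')
arm.move_straight(jp(-.0915,0,.123),feed=.06); st('slid')
hand.ungrasp(); st('open')
arm.move_straight(jp(-.0915,0,.185),feed=.2)
p=cam('wrist','w2.png')
r=nets.spot_point('catch_tab',p); 
for a in r[:2]:
    w=atz(p,[a['point']],.068)[0]; d=w[:2]-J[:2]; c,s=np.cos(J[2]),np.sin(J[2]); print(a['conf'],a['point'],[c*d[0]+s*d[1],-s*d[0]+c*d[1]])
cv2.imwrite('pics/w2.png',p['pixels'][:,:,::-1])
st()
E
```

```text
at tab 5.1 [ 0.5017 -0.0161  0.1244] F [-0.4  0.6  0.6] gap 0.0852
gripped 5.68 [ 0.501  -0.0167  0.1235] F [-1.5 -4.   4. ] gap 0.0232
slid 6.21 [ 0.48   -0.015   0.1235] F [ 5.8 -6.8 -1.5] gap 0.0236
open 6.83 [ 0.4784 -0.0144  0.123 ] F [ 0.4 -0.2  0.5] gap 0.0853
0.63 [316.6, 267.9] [np.float64(-0.09167201848479067), np.float64(-0.0007344589939548589)]
 7.39 [ 0.4778 -0.0145  0.1842] F [ 0.  -0.  -0.2] gap 0.0853
```

View pics/w2.png

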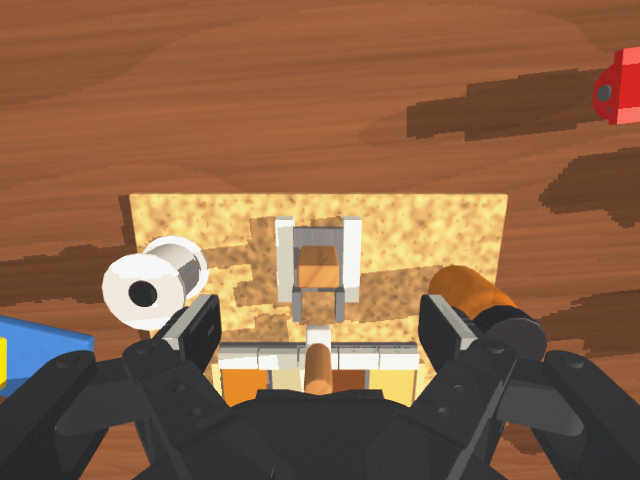

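The prongs at (320,322) are clear of the bar's end at (318,328). Next I swing the bar.

Run:
```python
from h import *
K_=lambda a,z: jp(.1-.12*np.cos(a),.12*np.sin(a),z)
Q=lambda a: down(J[2]-np.pi/2-a)
arm.move_ptp(K_(0,.19),Q(0))
arm.move_straight(K_(0,.126),feed=.12)
hand.grasp(30); st('grip')
for a in np.linspace(0,1.57,7)[1:]:
    arm.move_straight(K_(a,.126),rot=Q(a),feed=.08)
    f=arm.current_force(); st(round(a,2))
    if np.linalg.norm(f)>45: break
for a in (1.60,1.63):
    if np.linalg.norm(arm.current_force()[:2])>15: break
    arm.move_straight(K_(a,.126),feed=.03); st(a)
hand.ungrasp(); st('open')
arm.move_straight(K_(1.57,.2),feed=.2)
t=cam('top','t2.png')
for a in nets.spot_point('bar_knob',t)[:3]: 
    w=atz(t,[a['point']],.068)[0]; d=w[:2]-J[:2]; c,s=np.cos(J[2]),np.sin(J[2]); print(a['conf'],a['point'],[c*d[0]+s*d[1],-s*d[0]+c*d[1]])
# look at the rest
arm.move_ptp([.50,.31,.33],down(J[2]+np.pi/2-np.pi))
p=cam('wrist','w3.png'); st()
for n in('roller','rest'):
    for a in nets.spot_point(n,p)[:3]: print(n,a['conf'],a['point'],atz(p,[a['point']],.01 if n=='roller' else 0)[0])
```

```text
grip 11.39 [ 0.5498 -0.0199  0.1263] F [-1.   0.   3.6] gap 0.0171
0.26 11.93 [0.5564 0.0109 0.1263] F [-0.5  0.8  2.2] gap 0.0173
0.52 12.47 [0.5706 0.0385 0.1263] F [0.5 0.8 3. ] gap 0.0168
0.78 13.02 [0.5914 0.0617 0.1263] F [ 2.3 -0.6  3.2] gap 0.0171
1.05 13.56 [0.6175 0.0788 0.1263] F [ 2.1 -0.3  3.7] gap 0.017
1.31 14.1 [0.6473 0.0886 0.1263] F [ 2.2 -0.9  4.2] gap 0.0171
1.57 14.64 [0.6786 0.0905 0.1263] F [ 2.7 -0.9  4.9] gap 0.0172
1.6 14.91 [0.6797 0.0904 0.1262] F [-6.2  2.1 10.2] gap 0.017
1.63 15.18 [0.6802 0.0903 0.126 ] F [-19.1   2.8  17.3] gap 0.0174
open 15.84 [0.6855 0.0899 0.1259] F [ 0.3 -0.9  0.2] gap 0.0854
0.81 [303.0, 153.4] [np.float64(0.10363403076850787), np.float64(0.12741864899773273)]
 17.7 [0.5004 0.3094 0.329 ] F [ 0.7 -1.  -0. ] gap 0.0851
roller 0.97 [201.1, 203.4] [0.52067452 0.44777282 0.01      ]
roller 0.81 [327.3, 43.8] [0.67612519 0.28791687 0.01      ]
roller 0.65 [412.4, 290.7] [0.39037708 0.20030782 0.01      ]
```

View pics/w3.png

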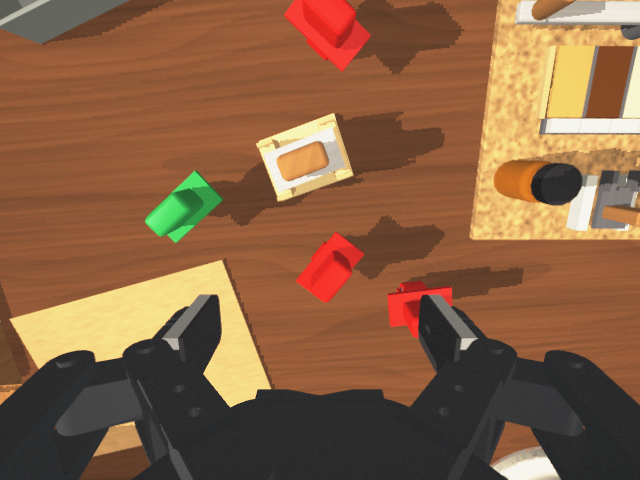

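The bar stopped against its stop at about 19 N. This picture shows the brown handle on the steel plate in the rest at (302,160), with reds at (330,20), (330,268), (420,308) and green at (185,207). I take a close crop of the chosen roller.

Run:
```python
import cv2
im=cv2.imread('pics/w3.png')[105:210,245:365]
cv2.imwrite('pics/c3.png',cv2.resize(im,None,fx=5,fy=5,interpolation=cv2.INTER_CUBIC))
```

```text
(no output)
```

View pics/c3.png

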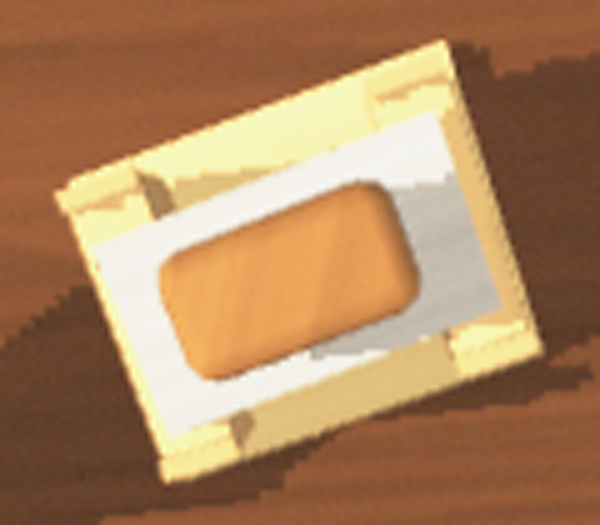

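This is the brown-handled, steel-plate roller in the wooden rest. Handle centre is at about (303,161), and the rest's corners are at crop (60,195), (445,45), (543,352), (168,482).

Run:
```python
from h import *
p=cam('wrist')
f=lambda c: np.array(c)/5.+[244.6,104.6]
a=f([[60,195],[445,45],[543,352],[168,482]]); la=[[.03,.04,.06],[.03,-.04,.06],[-.03,-.04,.06],[-.03,.04,.06]]
b=f([[95,245],[440,115],[500,305],[180,435]]); lb=[[.02,.036,.06],[.02,-.036,.06],[-.02,-.036,.06],[-.02,.036,.06]]
h=f([[290,280]]); 
x0=[.566,.321,.3]
print(ray(p,[[320,240]])[0])
for o in ([(p,a,la)],[(p,b,lb)],[(p,h,[[0,0,.105]]),(p,a,la),(p,b,lb)]):
    x,r=fit(o,x0); print(x,np.degrees(x[2]),r.round(1).tolist())
print('handle',atz(p,h,.105))
X=np.array(x); np.save('rest.npy',X)
for d in(-np.pi/2*0,np.pi):
    print(arm.inverse_kinematics([X[0],X[1],.2],down(X[2]+d)))
# jar position in jig frame
m=optics.read_camera('top'); 
for n,z in(('jar',.012),('spool',.012)):
    for r in nets.spot_point(n,m)[:2]:
        d=atz(m,[r['point']],z)[0][:2]-J[:2]; c,s=np.cos(J[2]),np.sin(J[2]); print(n,r['conf'],[c*d[0]+s*d[1],-s*d[0]+c*d[1]])
```

```text
[0.56719279 0.30470276 0.39842917]
[0.56248755 0.31879635 0.2616674 ] 14.992437719650964 [[-0.3, -0.3], [0.1, 0.7], [-0.2, -0.5], [0.4, 0.1]]
[0.56168351 0.31893086 0.28361316] 16.249837126823543 [[0.2, 0.1], [-0.2, -1.2], [1.6, 0.6], [-1.3, 0.3]]
[0.56207532 0.31898987 0.26892534] 15.408286779432919 [[0.3, -0.1], [-0.5, 0.5], [-0.3, 0.9], [-0.2, -0.4], [0.5, 0.7], [0.1, -0.9], [0.2, -1.2], [1.4, 0.8], [-1.9, -0.5]]
handle [[0.56204939 0.31928763 0.105     ]]
[ 0.7574331   0.48910135  0.18934618  0.         -1.27104115  2.65308489]
[ 0.7574331   0.48910135  0.18934618  0.         -1.27104115 -0.48850777]
jar 0.67 [np.float64(-0.05555624338362219), np.float64(0.10693021694219056)]
spool 0.94 [np.float64(-0.07152663624642609), np.float64(-0.11192492661565177)]
```

Both measures of the rest agree to about 1 mm. Now I grip the roller and lift it.

```bash
cat >> h.py <<'E'
X=np.load('rest.npy') if __import__('os').path.exists('rest.npy') else None
E
python3 - <<'E'
from h import *
q=down(X[2]+np.pi)
arm.move_ptp([X[0],X[1],.21],q)
arm.move_straight([X[0],X[1],.142],feed=.12); st('down')
hand.grasp(90); st('grip'); print(arm.current_eef_pos(),arm.current_ee_rot(),q)
arm.move_straight([X[0],X[1],.235],feed=.15); st('lift')
arm.move_ptp(jp(0,-.064,.20),down(J[2]-np.pi/2)); arm.hold(.3); st('over')
cam('side','s4.png'); p=cam('wrist','w4.png')
a=cv2.imread('pics/s4.png')[150:290,240:400]; b=cv2.imread('pics/w4.png')
cv2.imwrite('pics/m4.png',np.hstack([cv2.resize(a,(457,400)),cv2.resize(b,(340,400))]))
E
```

```text
down 19.79 [0.5625 0.3193 0.1431] F [-0.3 -0.6  0.3] gap 0.0854
grip 20.38 [0.5621 0.3191 0.1424] F [-1.   1.2  2.7] gap 0.023
[0.5621288  0.31908494 0.14242748] [-2.41856377e-04  7.95560830e-01 -6.05873666e-01  9.27304449e-05] [np.float64(0.0), np.float64(0.7955173013064236), np.float64(-0.6059308733858546), np.float64(0.0)]
lift 21.15 [0.5614 0.3187 0.2332] F [-1.3  0.7 -4.6] gap 0.023
over 23.08 [ 0.5649 -0.0848  0.2   ] F [-0.2  0.7 -4.6] gap 0.0232
```

View pics/m4.png

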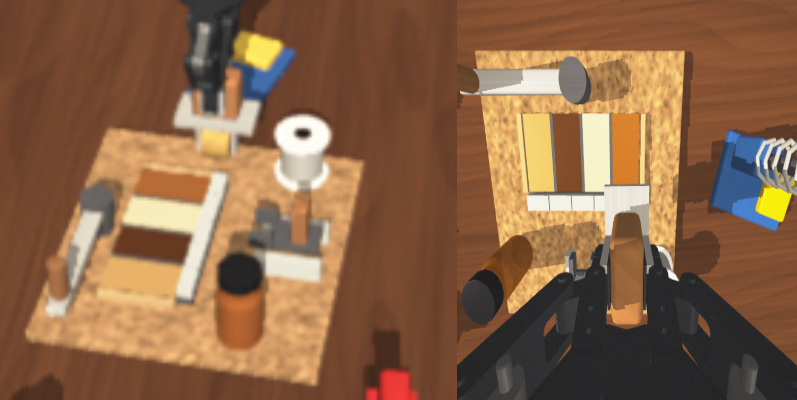

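The roller is held upright over section 1, and the bar lies behind the glass along +y. Now I press down and roll.

Run:
```python
from h import *
arm.move_straight(jp(0,-.064,.164),feed=.1); st('near')
z=.164
while z>.150:
    z-=.002; arm.move_straight(jp(0,-.064,z),feed=.03); st(round(z,3))
    if arm.current_force()[2]>25: break
for y in (-.048,-.032,-.016,0,.016,.032,.048,.066):
    arm.move_straight(jp(0,y,z),feed=.045); st(y)
    if arm.current_force()[2]>60: z+=.001
np.save('z.npy',z)
```

```text
near 23.69 [ 0.565  -0.0854  0.1642] F [ 0.   0.5 -4.1] gap 0.0233
0.162 23.94 [ 0.565  -0.0852  0.1625] F [ 0.6  0.1 -3.2] gap 0.0229
0.16 24.19 [ 0.5647 -0.0853  0.16  ] F [-0.2  0.1 -5. ] gap 0.0233
0.158 24.44 [ 0.5651 -0.0853  0.1584] F [-0.8 -0.2 -1.5] gap 0.023
0.156 24.69 [ 0.5651 -0.0853  0.1563] F [0.5 0.  1.6] gap 0.0228
0.154 24.94 [ 0.5652 -0.0857  0.1561] F [-4.2 -0.4 10.2] gap 0.0233
0.152 25.19 [ 0.5654 -0.086   0.1559] F [-7.3  0.6 21. ] gap 0.0225
0.15 25.44 [ 0.5661 -0.0863  0.1557] F [-9.1 -0.4 28.8] gap 0.023
-0.048 25.95 [ 0.5674 -0.0701  0.1556] F [-8.5  0.1 28.3] gap 0.0227
-0.032 26.46 [ 0.5686 -0.054   0.1557] F [-8.9  1.2 28.3] gap 0.0231
-0.016 26.97 [ 0.5698 -0.038   0.1556] F [-9.2 -0.5 28.1] gap 0.0232
0 27.48 [ 0.5711 -0.0218  0.1557] F [-9.4  0.7 28.4] gap 0.0231
0.016 27.98 [ 0.5723 -0.0059  0.1556] F [-8.7  1.2 27.1] gap 0.0227
0.032 28.49 [0.5736 0.0103 0.1557] F [-8.9  0.5 29.1] gap 0.0232
0.048 29.0 [0.5749 0.0262 0.1556] F [-8.2  0.8 28.3] gap 0.0228
0.066 29.55 [0.5762 0.0445 0.1557] F [-9.7  0.8 27.7] gap 0.0228
```

Run:
```python
from h import *
z=float(np.load('z.npy'))
for y in (.032,0,-.032,-.066):
    arm.move_straight(jp(0,y,z),feed=.07); st(y)
arm.move_straight(jp(0,-.066,.164),feed=.08)
arm.move_straight(jp(-.02,-.066,.25),feed=.2); st('up')
arm.move_ptp([X[0],X[1],.25],down(X[2]+np.pi)); arm.hold(.3); st('over rest')
s=cam('side','s5.png'); p=cam('wrist','w5.png'); t=cam('top','t5.png')
a=cv2.imread('pics/s5.png')[190:290,245:375]; b=cv2.imread('pics/w5.png')
cv2.imwrite('pics/m5.png',np.hstack([cv2.resize(a,(440,340),interpolation=cv2.INTER_CUBIC),cv2.resize(b,(360,340))]))
```

```text
0.032 30.18 [0.5738 0.0098 0.1557] F [-8.7  0.6 27. ] gap 0.0232
0 30.79 [ 0.5716 -0.0223  0.1557] F [-7.7  0.4 27.2] gap 0.0227
-0.032 31.4 [ 0.5693 -0.0544  0.1557] F [-6.7 -0.3 26. ] gap 0.023
-0.066 32.03 [ 0.5669 -0.0885  0.1557] F [-4.9 -0.2 25.5] gap 0.023
up 32.95 [ 0.5442 -0.0854  0.2482] F [ 0.5  0.4 -5.4] gap 0.0226
over rest 34.88 [0.5623 0.3185 0.2502] F [-0.2  0.2 -4.1] gap 0.0229
```

View pics/m5.png

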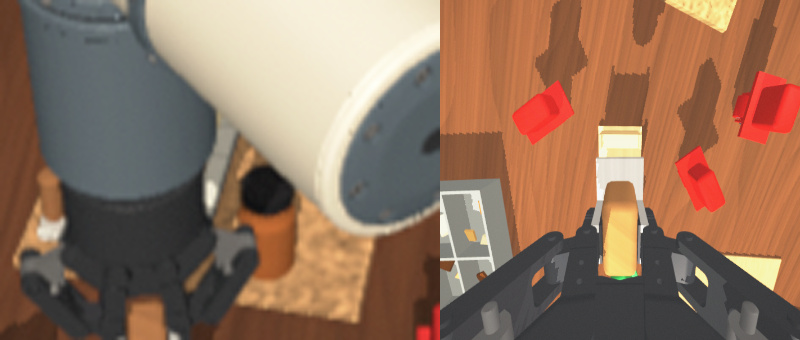

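The roller hangs square over the rest, with the plate and rails aligned in the wrist view. I set it down.

Run:
```python
from h import *
arm.move_straight([X[0],X[1],.165],feed=.12); st()
z=.165
for z in (.157,.151,.147,.144,.1425,.1415):
    arm.move_straight([X[0],X[1],z],feed=.04); st(z)
    if arm.current_force()[2]>2: break
hand.ungrasp(); st('open')
arm.move_straight([X[0],X[1],.24],feed=.15)
arm.move_ptp([.50,.17,.33],down(J[2]-np.pi/2)); arm.hold(.3); st('away')
p=cam('wrist','w6.png')
```

```text
35.88 [0.5626 0.3193 0.166 ] F [-0.  -1.6 -3.4] gap 0.0226
0.157 36.23 [0.5619 0.3189 0.1568] F [ 0.7  0.2 -3.5] gap 0.023
0.151 36.53 [0.5619 0.3188 0.1505] F [ 0.6 -0.1 -4. ] gap 0.0231
0.147 36.78 [0.5619 0.3189 0.1466] F [ 0.4  0.1 -3.7] gap 0.0233
0.144 37.03 [0.5619 0.3189 0.1437] F [ 0.3 -0.5 -4. ] gap 0.023
0.1425 37.28 [0.5622 0.3191 0.1427] F [-0.3 -0.1 -3. ] gap 0.0226
0.1415 37.53 [0.5622 0.3192 0.1426] F [-3.2  0.5  4.7] gap 0.0233
open 38.17 [0.5621 0.319  0.1415] F [-0.3  0.1 -0.3] gap 0.0852
away 40.51 [0.5001 0.1702 0.3297] F [ 0.9  0.1 -0.2] gap 0.085
```

View pics/w6.png

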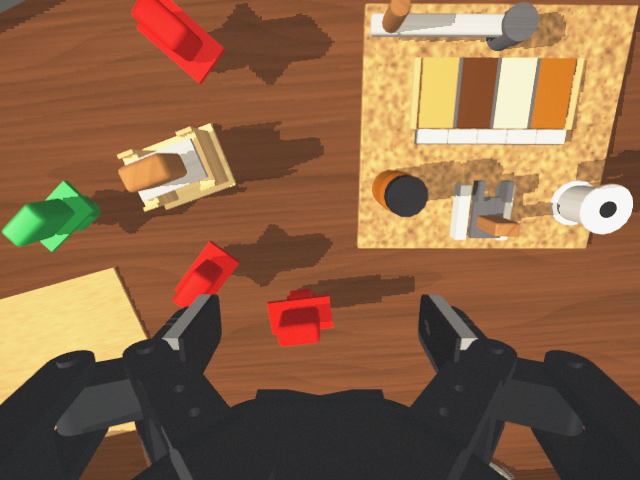

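The roller sits in its rest at (165,170), the strip at (490,137) looks level, the bar is behind the glass, and the jar and spool are standing. One last close check of the strip and bar against a projected model.

Run:
```python
from h import *
arm.move_ptp([.45,-.02,.31],down(J[2]-np.pi/2)); arm.hold(.3)
p=cam('wrist','w7.png'); im=cv2.resize(p['pixels'][:,:,::-1],None,fx=2.5,fy=2.5,interpolation=cv2.INTER_CUBIC)
A=[[s*.007,y,z] for z in(.024,) for y in(-.0795,.0795) for s in(-1,1)]+[[.1-.009,.138,.046],[.1+.009,.138,.046],[.1,.12,.087],[.1,0,.051]]
u=proj(p,T(J,A)); 
for v in u: cv2.drawMarker(im,tuple(int(round(k)) for k in v*2.5+1),(255,0,255),0,11,1)
c=(u.mean(0)*2.5).astype(int); x0=max(0,min(c[0]-400,800));y0=max(0,min(c[1]-250,700))
cv2.imwrite('pics/c7.png',im[y0:y0+500,x0:x0+800]); st()
for k in ('catch_tab','bar_knob'):
    r=nets.spot_point(k,p); d=atz(p,[r[0]['point']],.068)[0][:2]-J[:2]; C,s=np.cos(J[2]),np.sin(J[2]); print(k,r[0]['conf'],[C*d[0]+s*d[1],-s*d[0]+C*d[1]])
```

```text
41.72 [ 0.4503 -0.0194  0.3099] F [ 0.2  0.5 -0.7] gap 0.0855
catch_tab 0.86 [np.float64(-0.08893872389004003), np.float64(0.0027296966824423303)]
bar_knob 0.5 [np.float64(-0.005275692909344084), np.float64(0.0017044807225192488)]
```

View pics/c7.png

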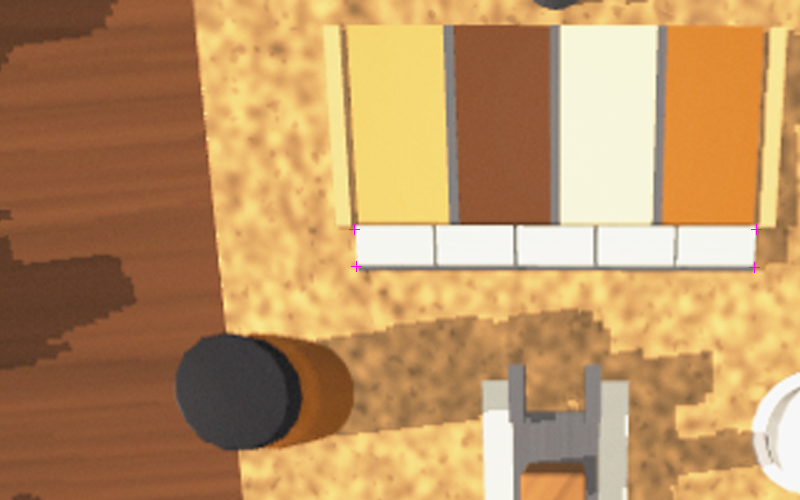

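All five sections line up in one level row on the z = 24 mm projection, at (357,230) to (755,265) in the crop. I hand in the job.

```bash
python3 -c "
from h import *
print(workorder.finish_job(), arm.current_t())"
```

```text
the job is handed in; nothing more can be done
the job is handed in; nothing more can be done
```

The job is done and handed in at about 42 s of the 72 s allowed.

- **Catch:** I slid it back by about 22 mm. Afterwards it read 20–23 mm in the pictures, and the prongs were clear of the bar's end.
- **Bar:** I swung it by the knob to 1.57 rad and a little further, until it resisted at about 19 N. Pictures show it behind the glass along +y.
- **Strip:** I rolled it out and back with the roller at about 25–29 N on the force reading. Tool height stayed at 155.6 ± 0.1 mm along the whole strip. The last close picture shows all five sections in one level row on the model of the strip at 24 mm.
- **Roller, spool and jar:** The roller is back in its rest and the gripper is clear of everything. The spool and jar are standing and were not touched. The look-alikes were not touched.

**Checks that disagreed:**
- In the last picture the network put the knob at jig (-5, 2) mm with confidence 0.50. The bar was out of that frame, so I took this as a false report.
- An earlier top-view estimate of the knob was 4–7 mm off the expected spot. I relied on the stop force and the pictures instead.
- Wheel turn was not measured.

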